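# Fetch the jar from the rack's back well and put the others back

## Robot

A 6-joint arm with a two-finger parallel gripper is mounted at the origin on a cart in front of the work surface, level with it; the furniture and walls round the work are solid. World frame = base frame: x ahead of the robot, y to its left, z up, the work surface at z = 0. Lengths are in m, angles in rad, forces in N, time in s.
With the tool pointing down it reaches from about 0.35 to 0.725 m from the base axis. Payload 4.3 kg.
Tool frame: the origin (TCP) lies midway between the tips of the shut fingers; the grasp point (between the pads) lies 19 mm behind it; z points along the fingers, y is the line along which they close (so a half turn about z gives the same grasp; the last joint's range is limited). The gripper opens to 85 mm and grips with 20 to 120 N. Pads are 22 mm wide; open, the fingers measure 114 mm over their backs; the gripper's body (76 mm by 85 mm) begins 54 mm behind the grasp point. The pads swing forward as they close: fully open they stand 13 mm farther back than shut.
Start: joints at [0.995, 0.377, 0.081, 1.274, 0, 1.46], TCP at [0.258, 0.514, 0.231] pointing down, gripper open.
Joint ranges: [-2.72, 2.72], [-0.84, 1.66], [-1.02, 1.22], [-1.77, 2.12], [-1.37, 1.28], [-3.14, 3.14]. Speed limits (rad/s): [2.57, 2.57, 3.14, 3.14, 3.14, 3.14].

## Interface

Orientations are given as a rotation vector (axis times angle).
In Python, from rig import r gives the robot as it stands. The module is installed in compiled form; this text tells all that it offers.
- The arm moves only by the shell command python3 -m crank 'ROWS' [FORCE]. ROWS is JSON, a list of rows, each an object of numbers: "dx", "dy", "dz": the shift along the tool's x, y, z in mm; "turn": the turn about the tool's z in rad; "jaw": the finger opening in mm, from 0 to 85.4. In form: [{"dx": .., "dy": .., "dz": .., "turn": .., "jaw": ..}, ...]. A call has 1 to 12 rows; each row is the pose to reach, as a shift and turn from the pose commanded when the call began, along the tool's axes at that moment; what a row does not reach only later rows make up. A row lasts 1/10 s, in which the tool goes at most 50 mm and 8.59 degrees, less where a joint would pass 70% of its speed; a pose out of reach is approached as far as the arm can. A call with a gripper value outside its range is refused whole. The fingers move at their own pace and stop on an object; FORCE is the grip in N (left out, the last holds). Time passes only in rows, so rows that repeat a pose let the fingers close. It gives the time, the measured TCP pose, the force, the opening and the grip force at its end, in the units of the state.
- r.sense(): the state, without advancing time (a new reading comes with each control period).
- r.capture(name): name is "scene" or "side" or "wrist"; returns (picture, depth): 480x640x3 uint8, red, green, blue; 480x640 float32, m along the optical axis (not along the pixel's ray), 0 where there is no reading.
- r.camera_info(name): a dict with "camera_matrix" (3x3 intrinsics, pixels), "rvec" (rotation vector, rad) and "tvec" (3), from world to camera coordinates, as OpenCV has them. Camera axes: x right, y down, z forward; pixel columns grow to the right and rows downward; lengths in m; the calibration is good to about 2 mm. A picture is of the moment at which its call begins: read the wrist's pose just before it. camera_info takes no time and is no camera call; for the wrist camera it gives the pose at the moment of the call.
- r.close_job(): hands the job in; it is judged then, once.
Trained networks look in the newest picture that a camera, given by its name, has taken for a name from the list of things; names that differ only in an ending like _2 or _b are one class to them, and where a whole thing is asked for, a point or a joint stands for the part that bears it (a point fixed in the world has none). Each returns a list of dicts, best first, with "conf" (0 to 1); they miss things now and then, are a little off and sometimes report something else, mostly with a low value. They report only what shows in the picture. A call takes as long as a camera call. They do not tell look-alikes from the thing itself.
- r.recognise(thing, camera): "centre" ([x, y, z] in m, in world coordinates, good to about 4 mm: the middle of the surface that is visible of it).
- r.cut_out(thing, camera): "pixels" (480x640 bool, what is visible of it).
The state is a dict: "clock": time; "joint_positions": joint angles; "joint_velocities": joint speeds; "joint_torque": joint torques, N m; "position": TCP position; "eef_rot": TCP orientation; "force": force on the tool from outside, world axes, zero at the start; "torque": the same for the moment, N m; "width": finger opening in m; "finger_force": force on a finger pad.
Only numpy, scipy, OpenCV 4.12 (cv2) and the standard library are available. Lean on these libraries where they do the work, as an engineer would, in place of code of your own. Each camera call takes 0.05 s, during which the arm holds its last target. There are 200 camera calls.

## Task

Stand the pepper mill and the tall jar, which crowd the well of the spice rack, upright side by side on the footed metal tray. Then lift the short jar straight up out of the well and stand it upright in the middle of the cork coaster on the burner cover while the other two wait on the tray. Last, put the mill and the tall jar back on the rack, each upright on the very spot where it stood at the start, and leave the honey jar and the salt shaker where they are.

Things in the scene. Friction and masses are not known exactly. Their poses are not given: they have to be found in the camera images.
- rack: fixed wooden spice rack. Origin on the hob below its well's axis; x to its back, y to its left. Plank x -67..+46, y -120..+120, 12 mm thick. Open well 56 x 56 mm inside, walls 6 mm, rim 97 mm above the hob (85 deep). Board behind it: x +34..+44, y -39..+39, top 150 mm above the hob. Flush dark inlays at x -28, y +68 and -68 mm carry mill and tall jar, either way round
- tray: flat metal tray on four short feet, fixed over a burner. Origin: on the hob under its middle. Outside 110 mm along its x, 210 mm along its y; its floor lies 42 mm above the hob; rim 6 mm wide, top 47 mm above the hob. Clear floor inside 98 x 198 mm
- coaster: round white burner cover, 152 mm across, fixed on the hob, with a cork coaster 104 mm across on its top; the cork's upper face lies 42 mm above the hob. Origin: on the hob under the common centre
- pepper_mill: turned wooden pepper mill, 170 mm tall, about 0.18 kg. Origin: centre of its foot, z up its axis. Body up to 58 mm across from 0 to 122 mm; rounded head about 49 mm across from 123 to 159 mm (good to grip at about 140 mm), small knob on top; the head is fixed. Starts on one of the rack's two inlays
- tall_jar: tall slim dark spice jar with a black cap, 172 mm tall. Origin: centre of its foot, z up its axis. Body 48 mm across up to 131 mm, cylindrical cap 44 mm across from 131 to 172 mm, fixed to the jar. Starts on the other inlay; about 0.45 kg
- short_jar: short spice jar with a dark cap, 132 mm tall, about 0.35 kg. Origin: centre of its foot, z up. Body 52 mm across up to 100 mm, cylindrical cap 48 mm across from 101 to 132 mm, fixed. It starts in the rack's well, foot on the plank (12 mm above the hob), so its upper 47 mm stand out. Its foot must rise above the well's rim before it goes sideways
- honey_jar: bystander: squat glass honey jar, 65 mm across, 86 mm tall, loose, to the left of the rack. Origin: centre of its foot
- salt_shaker: bystander: salt shaker with grey top, 44 mm across, 90 mm tall, loose, to the right of the rack. Origin: centre of its foot
Not all that is in view belongs to the job. What is shaped like the tall_jar but purple is not meant.

How it is judged:
By the outcome, as a careful person would: the job done as asked, in the order asked, and still so for the second after the job is handed in, with the robot touching nothing.
It also fails if it takes over 115 s, if anything falls off the work surface, if the arm or the gripper's body presses on something with over 40 N, if the wrist force passes 120 N, or if a joint passes its speed limit or range.

## Working session

There is one attempt and no reset: what is moved stays moved. The work goes in short steps, Python scripts to look and compute and a shell command to move; the robot and the scene stay as the last step left them, time stands still between calls to the robot, and variables do not carry over. Pictures are saved under pics/ and viewed, at most 14 in all, crops included, and the job is handed in when it is done.

```bash
mkdir -p pics
cat > h.py <<'E'
from rig import r
import numpy as np, cv2
from scipy.spatial.transform import Rotation as R
def snap(cam,name=None):
    p,d=r.capture(cam)
    if name: cv2.imwrite('pics/'+name+'.png',p[:,:,::-1])
    return p,d
def world(cam,d,info=None):
    c=info or r.camera_info(cam); K=np.array(c['camera_matrix']); Rm=cv2.Rodrigues(np.array(c['rvec'],float))[0]; t=np.array(c['tvec'],float).ravel()
    v,u=np.mgrid[:480,:640]; P=np.stack([(u-K[0,2])/K[0,0]*d,(v-K[1,2])/K[1,1]*d,d],-1)
    W=(P-t)@Rm; W[d<=0]=np.nan; return W
def proj(cam,X):
    c=r.camera_info(cam); return cv2.projectPoints(np.array(X,float).reshape(-1,3),np.array(c['rvec'],float),np.array(c['tvec'],float),np.array(c['camera_matrix'],float),None)[0][:,0]
E
python3 - <<'E'
from h import *
np.set_printoptions(precision=3,suppress=True)
s=r.sense(); print(s['clock'],s['position'],s['eef_rot'],s['width'])
for c in('scene','side'):
    snap(c,c+'0'); i=r.camera_info(c); 
    Rm=cv2.Rodrigues(np.array(i['rvec'],float))[0]; print(c,-Rm.T@np.array(i['tvec']).ravel())
    for t in 'rack tray coaster pepper_mill tall_jar short_jar honey_jar salt_shaker'.split():
        o=r.recognise(t,c)
        for e in o[:3]: print(t,np.array(e['centre']),round(e['conf'],2),proj(c,e['centre'])[0].astype(int))
E
```

```text
0.0 [0.258 0.513 0.23 ] [-0.725 -3.056  0.003] 0.0851209950754819
scene [ 0.838 -0.734  0.879]
rack [ 0.66  -0.207  0.031] 0.73 [338 252]
tray [ 0.471 -0.412  0.043] 0.72 [187 308]
coaster [ 0.468 -0.111  0.035] 0.97 [263 182]
coaster [ 0.583 -0.411  0.07 ] 0.48 [246 324]
pepper_mill [ 0.62  -0.113  0.155] 0.91 [338 163]
tall_jar [ 0.771 -0.133  0.118] 0.98 [416 211]
tall_jar [ 0.61  -0.251  0.131] 0.8 [301 230]
short_jar [ 0.646 -0.185  0.137] 0.61 [336 205]
short_jar [ 0.659 -0.204  0.032] 0.29 [338 251]
honey_jar [0.625 0.006 0.086] 0.64 [361 145]
salt_shaker [ 0.585 -0.411  0.067] 0.66 [248 325]
side [ 0.24  -0.967  0.627]
rack [ 0.632 -0.206  0.012] 0.97 [331 253]
coaster [ 0.45  -0.13   0.037] 0.97 [230 244]
pepper_mill [ 0.605 -0.118  0.109] 0.88 [300 193]
tall_jar [ 0.764 -0.132  0.103] 0.78 [374 183]
tall_jar [ 0.596 -0.257  0.116] 0.69 [327 226]
honey_jar [ 0.6   -0.01   0.059] 0.8 [279 191]
salt_shaker [ 0.571 -0.417  0.047] 0.91 [356 315]
```

View pics/scene0.png

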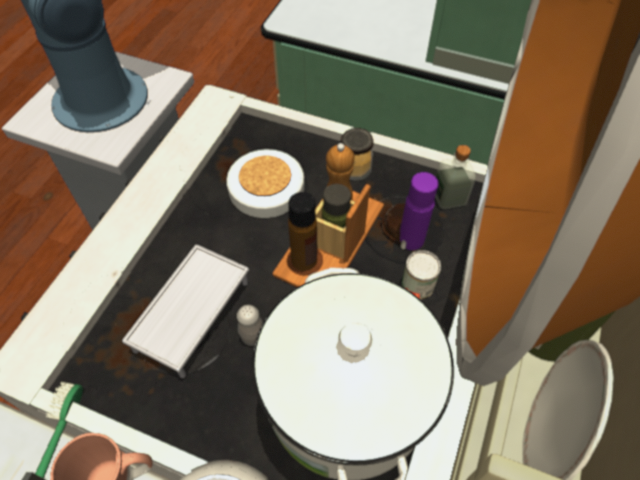

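View pics/side0.png

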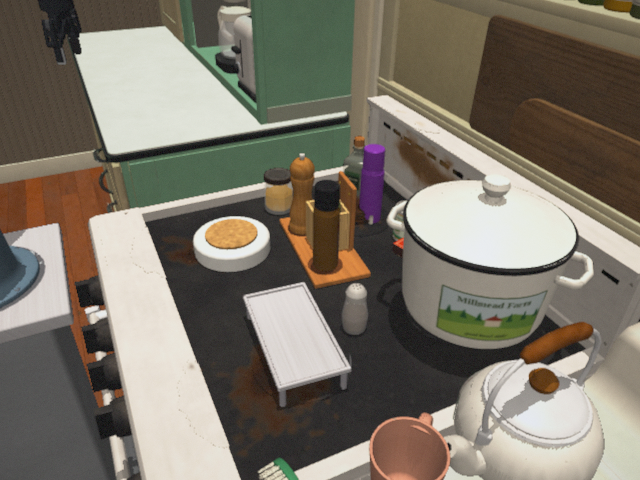

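The dark tall jar is at (301,230) in the scene picture. The purple look-alike at (416,211) is not wanted. The mill is at (340,160), the short jar in the well at (337,205), the honey jar at (357,150) and the salt shaker at (248,325). The tray is at (187,308) and the coaster at (265,178). Next I measure geometry from depth.

```bash
cat > geo.py <<'E'
from h import *
from scipy.optimize import least_squares
np.set_printoptions(precision=4,suppress=True)
def circ(P,rad,c0):
    f=lambda c:np.hypot(P[:,0]-c[0],P[:,1]-c[1])-rad
    s=least_squares(f,c0,loss='soft_l1',f_scale=.002); return s.x,np.median(np.abs(s.fun))
def near(W,c,rr,z0,z1):
    m=(np.hypot(W[...,0]-c[0],W[...,1]-c[1])<rr)&(W[...,2]>z0)&(W[...,2]<z1); return W[m]
E
python3 - <<'E'
from geo import *
p,d=snap('scene'); W=world('scene',d)
ps,ds=snap('side'); V=world('side',ds)
cv2.imwrite('pics/crop.png',cv2.resize(p[120:300,220:440,::-1],None,fx=3.3,fy=3.3,interpolation=cv2.INTER_CUBIC))
for n,X in(('scene',W),('side',V)):
    print(n)
    for nm,c,rr,z0,z1,rad in (('mill',(.62,-.12),.045,.147,.16,.0245),('tallcap',(.61,-.255),.045,.150,.178,.022),('tallbody',(.61,-.255),.045,.05,.135,.024),('shortcap',(.64,-.19),.035,.117,.14,.024),
        ('honey',(.62,0),.06,.02,.05,.0325),('salt',(.585,-.412),.04,.02,.05,.022)):
        P=near(X,c,rr,z0,z1)
        if len(P)>10: print(nm,len(P),*circ(P,rad,c))
    # tops
    for nm,c,rr,z0,z1 in (('talltop',(.61,-.255),.035,.179,.2),('shorttop',(.645,-.19),.03,.140,.148),('boardtop',(.66,-.2),.08,.1485,.153)):
        P=near(X,c,rr,z0,z1)
        if len(P)>5: print(nm,len(P),np.median(P,0),P.min(0),P.max(0), cv2.minAreaRect((P[:,:2]*1000).astype(np.float32)))
    for nm,c,rr,z0,z1 in (('tray',(.45,-.41),.16,.036,.055),('cover',(.46,-.12),.1,.025,.06),('plank',(.65,-.2),.16,.006,.017)):
        P=near(X,c,rr,z0,z1); print(nm,len(P),np.median(P[:,2]),cv2.minAreaRect((P[:,:2]*1000).astype(np.float32)))
# everything above z .2 within reach
A=np.concatenate([W.reshape(-1,3),V.reshape(-1,3)]); A=A[np.isfinite(A[:,0])]
B=A[(A[:,2]>.2)&(A[:,0]>.2)&(A[:,0]<1)&(abs(A[:,1])<.8)]
H,_,_=np.histogram2d(B[:,0],B[:,1],bins=[np.arange(.2,1.01,.1),np.arange(-.8,.81,.1)]); print(H.astype(int))
for x in np.arange(.2,1,.1):
  print(round(x,1),[ (round(B[k][:,2].min(),2)) if (k:=(B[:,0]//.1==x//.1)&(B[:,1]>=y)&(B[:,1]<y+.1)).sum()>3 else 0 for y in np.arange(-.8,.8,.1)])
E
```

```text
scene
mill 197 [ 0.6298 -0.1357] 0.005590929511003869
tallcap 292 [ 0.6201 -0.2697] 0.004443035351297945
tallbody 803 [ 0.6041 -0.2346] 0.0005503133491422812
shortcap 234 [ 0.6385 -0.1678] 0.0005593520850364769
honey 183 [0.6107 0.02  ] 0.0009365733837917167
salt 179 [ 0.5773 -0.3979] 0.0010062098884646986
talltop 447 [ 0.606  -0.2397  0.1844] [ 0.583 -0.258  0.179] [ 0.6258 -0.2201  0.1877] ((605.6442260742188, -239.47515869140625), (40.992801666259766, 37.079219818115234), 22.24144172668457)
shorttop 332 [ 0.6421 -0.1777  0.144 ] [ 0.6189 -0.1989  0.14  ] [ 0.6726 -0.1603  0.1478] ((647.62646484375, -177.38075256347656), (34.16950988769531, 56.1318359375), 80.3475112915039)
boardtop 160 [ 0.6769 -0.186   0.1498] [ 0.6044 -0.257   0.1485] [ 0.6856 -0.1362  0.153 ] ((658.2625732421875, -205.51268005371094), (141.697998046875, 38.35057830810547), 57.638858795166016)
tray 7746 0.04188690263589094 ((503.3942565917969, -407.4906005859375), (211.14468383789062, 186.4396209716797), 84.61748504638672)
cover 3595 0.03786313737784878 ((463.3588562011719, -98.43792724609375), (150.275619506835
[... 2508 characters left out ...]
 0, 0]
0.6 [np.float64(0.2), np.float64(0.2), np.float64(0.2), np.float64(0.2), np.float64(0.2), 0, 0, 0, 0, 0, np.float64(0.2), np.float64(0.2), np.float64(0.2), np.float64(0.2), 0, 0]
0.7 [0, np.float64(0.2), np.float64(0.2), np.float64(0.21), np.float64(0.2), 0, 0, 0, 0, 0, np.float64(0.2), 0, np.float64(0.31), 0, np.float64(0.2), np.float64(0.2)]
0.8 [0, np.float64(0.47), np.float64(0.2), np.float64(0.2), np.float64(0.2), np.float64(0.47), 0, 0, 0, 0, np.float64(0.2), 0, 0, 0, 0, np.float64(0.27)]
0.9 [0, np.float64(0.48), np.float64(0.2), np.float64(0.2), np.float64(0.2), np.float64(0.2), np.float64(0.2), np.float64(0.2), np.float64(0.2), np.float64(0.2), np.float64(0.2), 0, 0, 0, 0, 0]
```

View pics/crop.png

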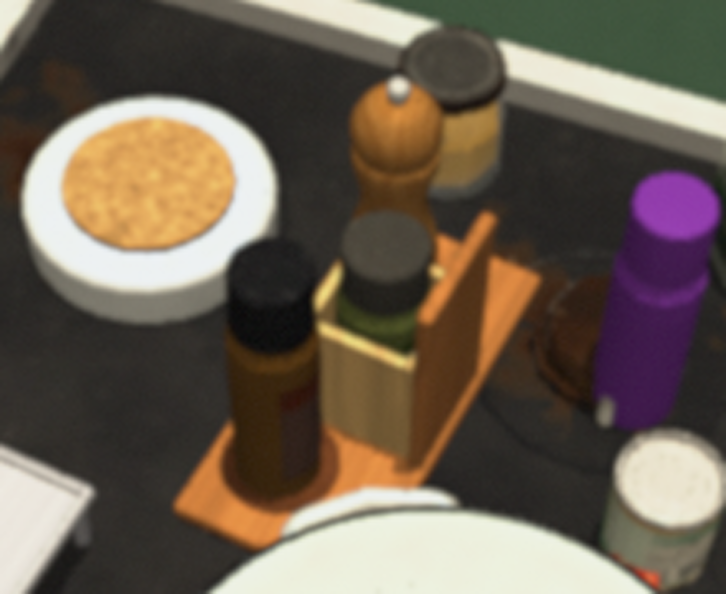

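The crop confirms the dark jar with the black cap at crop (275,370) is the tall jar, and the purple one at (660,290) is excluded. I now refine the mill, tray, coaster and rack yaw, and compute the first move.

```bash
cat >> h.py <<'E'
def pose():
    s=r.sense(); return np.array(s['position']),R.from_rotvec(s['eef_rot'])
def shift(x,y,z,ang):
    """rows for TCP at x,y,z tool straight down, closing line at world angle ang (deg)"""
    p,Q=pose(); M=Q.as_matrix(); d=M.T@(np.array([x,y,z])-p)*1000
    a=np.radians(ang); yv=np.array([np.cos(a),np.sin(a),0]); l=M.T@yv
    t=np.arctan2(-l[0],l[1]); t=(t+np.pi/2)%np.pi-np.pi/2
    print('-> dx %.1f dy %.1f dz %.1f turn %.3f (alt %.3f)'%(*d,t,t-np.sign(t)*np.pi),'pos',np.round(p,4),'tool z',np.round(M[:,2],3),'j6 %.2f'%r.sense()['joint_positions'][5])
E
python3 - <<'E'
from geo import *
p,d=snap('scene'); W=world('scene',d); ps,ds=snap('side'); V=world('side',ds)
A=np.concatenate([W.reshape(-1,3),V.reshape(-1,3)]); A=A[np.isfinite(A[:,0])]
for z0,z1,rad in((.145,.16,.0245),(.03,.1,.027)):
    c=np.array([.616,-.098])
    for _ in range(3): c,e=circ(near(A,c,rad+.006,z0,z1),rad,c)
    print('mill',c,e)
kn=near(A,(.616,-.1),.03,.176,.19); print('knob',len(kn),np.median(kn,0))
for nm,c,z0,z1,rad in(('tall',(.604,-.234),.03,.18,.0235),('short',(.6385,-.168),.116,.138,.024)):
    c=np.array(c)
    for _ in range(3): c,e=circ(near(A,c,rad+.005,z0,z1),rad,c)
    print(nm,c,e)
P=near(A,(.462,-.1),.09,.005,.025); print('cover',circ(P,.076,(.462,-.1)))
hsv=cv2.cvtColor(p,cv2.COLOR_RGB2HSV); m=(hsv[...,1]>110)&(abs(W[...,2]-.042)<.006)&(np.hypot(W[...,0]-.462,W[...,1]+.1)<.07); q=cv2.minEnclosingCircle((W[m][:,:2]*1000).astype(np.float32)); print('cork',q)
T=A[(A[:,2]>.039)&(A[:,2]<.05)&(np.hypot(A[:,0]-.578,A[:,1]+.398)>.03)&(A[:,0]<.57)&(A[:,1]<-.25)]
print('tray',cv2.minAreaRect((T[:,:2]*1000).astype(np.float32)),T.min(0),T.max(0))
B=A[(A[:,2]>.05)&(A[:,2]<.148)&(np.hypot(A[:,0]-.679,A[:,1]+.171)<.045)&(A[:,0]>.668)]; 
B2=near(A,(.677,-.171),.06,.1485,.1515); B2=B2[B2[:,0]>.66]; print('board',cv2.minAreaRect((B2[:,:2]*1000).astype(np.float32)),cv2.fitLine(B2[:,:2].astype(np.float32),cv2.DIST_HUBER,0,.01,.01).ravel())
pot=A[(A[:,2]>.1)&(A[:,0]>.55)&(A[:,0]<.75)&(A[:,1]<-.28)]; print('pot',pot.min(0),pot[:,1].max(), pot[:,2].max())
shift(.6045,-.2342,.26,-5)
E
```

```text
mill [ 0.6174 -0.0957] 0.001263086856068605
mill [ 0.6164 -0.0891] 0.0026400338461962
knob 62 [ 0.6171 -0.0998  0.1806]
tall [ 0.6045 -0.234 ] 0.0010565324975217796
short [ 0.6386 -0.1677] 0.00048727523894058836
cover (array([ 0.463 , -0.0959]), np.float64(0.0008144358192011467))
cork ((463.6886901855469, -96.69518280029297), 51.93976974487305)
tray ((476.29718017578125, -506.32745361328125), (145.70443725585938, 430.4182434082031), 5.558913230895996) [ 0.4024 -0.7138  0.039 ] [ 0.5696 -0.2946  0.05  ]
board ((677.7891845703125, -174.21380615234375), (77.80122375488281, 9.897594451904297), 84.43489074707031) [ 0.103   0.9947  0.678  -0.1736]
pot [ 0.5832 -0.7478  0.1   ] -0.30908132866362537 0.5971016994636914
-> dx -645.3 dy -512.8 dz -28.7 turn 1.192 (alt -1.949) pos [0.2583 0.5138 0.2313] tool z [ 0.  0. -1.] j6 1.46
```

```bash
python3 -m crank '[{"dx":-645,"dy":-513,"dz":-45,"turn":1.2},{"dx":-645,"dy":-513,"dz":-45,"turn":1.2},{"dx":-645,"dy":-513,"dz":-45,"turn":1.2},{"dx":-645,"dy":-513,"dz":-45,"turn":1.2},{"dx":-645,"dy":-513,"dz":-45,"turn":1.2},{"dx":-645,"dy":-513,"dz":-45,"turn":1.2},{"dx":-645,"dy":-513,"dz":-45,"turn":1.2},{"dx":-645,"dy":-513,"dz":-45,"turn":1.2},{"dx":-645,"dy":-513,"dz":-45,"turn":1.2},{"dx":-645,"dy":-513,"dz":-45,"turn":1.2},{"dx":-645,"dy":-513,"dz":-45,"turn":1.2},{"dx":-645,"dy":-513,"dz":-45,"turn":1.2}]' 60
python3 - <<'E'
from geo import *
shift(.6045,-.234,.27,-5.3)
E
```

```text
-> dx -645.2 dy -512.6 dz -38.7 turn 1.197 (alt -1.944) pos [0.2583 0.5138 0.2313] tool z [ 0.  0. -1.] j6 1.46$[0]: bad value
```

```bash
python3 -m crank '[{"dx":-300,"dy":-250,"dz":-45,"turn":1.2,"jaw":85},{"dx":-645,"dy":-513,"dz":-45,"turn":1.2,"jaw":85},{"dx":-645,"dy":-513,"dz":-45,"turn":1.2,"jaw":85},{"dx":-645,"dy":-513,"dz":-45,"turn":1.2,"jaw":85},{"dx":-645,"dy":-513,"dz":-45,"turn":1.2,"jaw":85},{"dx":-645,"dy":-513,"dz":-45,"turn":1.2,"jaw":85},{"dx":-645,"dy":-513,"dz":-45,"turn":1.2,"jaw":85},{"dx":-645,"dy":-513,"dz":-45,"turn":1.2,"jaw":85},{"dx":-645,"dy":-513,"dz":-45,"turn":1.2,"jaw":85},{"dx":-645,"dy":-513,"dz":-45,"turn":1.2,"jaw":85},{"dx":-645,"dy":-513,"dz":-45,"turn":1.2,"jaw":85},{"dx":-645,"dy":-513,"dz":-45,"turn":1.2,"jaw":85}]' 60
python3 - <<'E'
from geo import *
shift(.6045,-.234,.27,-5.3)
E
```

```text
clock: 2.3
position: [0.5099, -0.0321, 0.2653]
eef_rot: [2.325, 2.113, 0.001]
force: [0.3, 0.2, 0.5]
width: 0.0851
finger_force: 0.0
-> dx -192.0 dy 113.4 dz -4.7 turn -0.003 (alt 3.139) pos [ 0.5099 -0.0321  0.2653] tool z [ 0.001  0.    -1.   ] j6 1.48
```

```bash
python3 -m crank '[{"dx":-192,"dy":113,"dz":-5,"turn":0,"jaw":85},{"dx":-192,"dy":113,"dz":-5,"turn":0,"jaw":85},{"dx":-192,"dy":113,"dz":-5,"turn":0,"jaw":85},{"dx":-192,"dy":113,"dz":-5,"turn":0,"jaw":85},{"dx":-192,"dy":113,"dz":-5,"turn":0,"jaw":85},{"dx":-192,"dy":113,"dz":-5,"turn":0,"jaw":85},{"dx":-192,"dy":113,"dz":-5,"turn":0,"jaw":85}]'
python3 - <<'E'
from geo import *
shift(.6045,-.234,.145,-5.3)
w,d=snap('wrist','wrist1'); X=world('wrist',d)
for nm,c,z0,z1,rad in(('tall',(.604,-.234),.155,.18,.022),('short',(.6385,-.168),.116,.138,.024),('mill',(.617,-.097),.146,.158,.0245)):
    c=np.array(c)
    for _ in range(3):
        P=near(X,c,rad+.005,z0,z1)
        if len(P)>10: c,e=circ(P,rad,c)
    print(nm,len(P),c)
    P=near(X,c,.03,.165 if nm=='tall' else z1,.2)
    if len(P)>10: print('top',len(P),np.median(P,0),cv2.minEnclosingCircle((P[P[:,2]>np.median(P[:,2])-.003][:,:2]*1000).astype(np.float32)))
print(proj('wrist',[[.6045,-.234,.184],[.6045,-.234,.012]]))
p,d=snap('scene'); W=world('scene',d); ps,ds=snap('side'); V=world('side',ds)
for Z in(W,V):
    T=Z[(Z[...,2]>.039)&(Z[...,2]<.05)&(np.hypot(Z[...,0]-.578,Z[...,1]+.398)>.035)&(Z[...,0]<.56)&(Z[...,1]<-.25)&(Z[...,1]>-.55)]
    print('tray',len(T),cv2.minAreaRect((T[:,:2]*1000).astype(np.float32)))
E
```

```text
clock: 3.0
position: [0.6035, -0.232, 0.2694]
eef_rot: [-2.324, -2.112, -0.0]
force: [-0.0, -0.2, 0.6]
width: 0.085
finger_force: 0.0
-> dx -2.0 dy 1.3 dz 124.4 turn -0.003 (alt 3.138) pos [ 0.6035 -0.232   0.2694] tool z [-0.001  0.001 -1.   ] j6 1.20
tall 558 [ 0.6038 -0.2338]
top 3904 [ 0.6042 -0.23    0.1853] ((603.85693359375, -233.4094696044922), 21.72218132019043)
short 63 [ 0.639  -0.1673]
top 3927 [ 0.6384 -0.1662  0.1448] ((638.6979370117188, -166.98507690429688), 23.42802619934082)
mill 599 [ 0.617  -0.0949]
top 3530 [ 0.6159 -0.1036  0.1683] ((616.4910888671875, -97.37187194824219), 19.241580963134766)
[[320.5342 251.8114]
 [319.946  195.7136]]
tray 7241 ((465.91571044921875, -404.5119934082031), (210.75466918945312, 112.07270812988281), 85.11395263671875)
tray 7037 ((466.2989501953125, -404.10675048828125), (214.85589599609375, 110.72023010253906), 84.9972915649414)
```

View pics/wrist1.png

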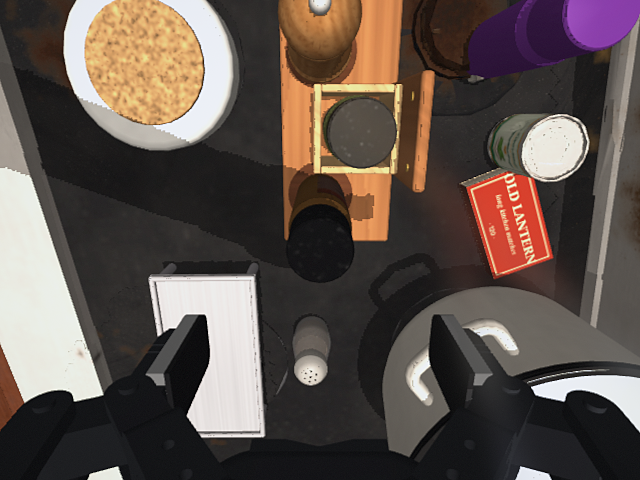

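Wrist view: the tall jar cap is at (320,250), with clear space for the fingers left and right of it. The tray is at (205,355), parallel to the rack, and the pot is at (480,330). Now I go down and grip.

```bash
python3 -m crank '[{"dx":-2,"dy":1,"dz":30,"turn":0,"jaw":85},{"dx":-2,"dy":1,"dz":60,"turn":0,"jaw":85},{"dx":-2,"dy":1,"dz":90,"turn":0,"jaw":85},{"dx":-2,"dy":1,"dz":115,"turn":0,"jaw":85},{"dx":-2,"dy":1,"dz":126,"turn":0,"jaw":85},{"dx":-2,"dy":1,"dz":126,"turn":0,"jaw":85},{"dx":-2,"dy":1,"dz":126,"turn":0,"jaw":38},{"dx":-2,"dy":1,"dz":126,"turn":0,"jaw":38},{"dx":-2,"dy":1,"dz":126,"turn":0,"jaw":38},{"dx":-2,"dy":1,"dz":126,"turn":0,"jaw":38},{"dx":-2,"dy":1,"dz":126,"turn":0,"jaw":38},{"dx":-2,"dy":1,"dz":126,"turn":0,"jaw":38}]' 60; python3 -c "
from h import *
shift(.466,-.404,.24,-5)"
```

```text
clock: 4.35
position: [0.6051, -0.2345, 0.1458]
eef_rot: [2.323, 2.112, 0.001]
force: [-1.8, 0.1, 6.3]
width: 0.0428
finger_force: 60.6
-> dx -182.1 dy -122.1 dz -94.3 turn -0.008 (alt 3.134) pos [ 0.6051 -0.2345  0.1458] tool z [ 0.002 -0.001 -1.   ] j6 1.20
```

```bash
python3 -m crank '[{"dx":0,"dy":0,"dz":-10,"turn":0,"jaw":38},{"dx":0,"dy":0,"dz":-25,"turn":0,"jaw":38},{"dx":0,"dy":0,"dz":-45,"turn":0,"jaw":38},{"dx":0,"dy":0,"dz":-65,"turn":0,"jaw":38},{"dx":0,"dy":0,"dz":-80,"turn":0,"jaw":38},{"dx":0,"dy":0,"dz":-90,"turn":0,"jaw":38},{"dx":0,"dy":0,"dz":-90,"turn":0,"jaw":38}]'
python3 - <<'E'
from geo import *
shift(.462,-.452,.235,-5)
p,d=snap('side'); V=world('side',d)
P=near(V,(.604,-.234),.05,.1,.3); print(P.min(0),P.max(0))
for z0 in(.11,.14,.17): Q=near(V,(.605,-.234),.04,z0,z0+.03); print(z0,circ(Q,.024,(.605,-.234)))
print(r.sense()['force'],r.sense()['width'])
E
```

```text
clock: 5.05
position: [0.6051, -0.2343, 0.2353]
eef_rot: [2.323, 2.112, 0.001]
force: [0.3, -0.7, -4.2]
width: 0.0427
finger_force: 61.7
-> dx -230.3 dy -121.8 dz 0.2 turn -0.008 (alt 3.134) pos [ 0.6051 -0.2343  0.2353] tool z [ 0.002 -0.001 -1.   ] j6 1.20
[ 0.5546 -0.2607  0.1012] [ 0.6537 -0.214   0.3   ]
0.11 (array([ 0.605 , -0.2339]), np.float64(0.0007660175414021635))
0.14 (array([ 0.6052, -0.2338]), np.float64(0.0006803265842974648))
0.17 (array([ 0.6055, -0.2339]), np.float64(0.0006625456525869659))
[-0.6287  0.3091 -3.9006] 0.0431275242517502
```

```bash
python3 -m crank '[{"dx":-15,"dy":-8,"dz":0,"turn":0,"jaw":38},{"dx":-45,"dy":-24,"dz":0,"turn":0,"jaw":38},{"dx":-75,"dy":-40,"dz":0,"turn":0,"jaw":38},{"dx":-105,"dy":-56,"dz":0,"turn":0,"jaw":38},{"dx":-135,"dy":-71,"dz":0,"turn":0,"jaw":38},{"dx":-165,"dy":-87,"dz":0,"turn":0,"jaw":38},{"dx":-195,"dy":-103,"dz":0,"turn":0,"jaw":38},{"dx":-215,"dy":-114,"dz":0,"turn":0,"jaw":38},{"dx":-227,"dy":-120,"dz":0,"turn":0,"jaw":38},{"dx":-230,"dy":-122,"dz":0,"turn":0,"jaw":38},{"dx":-230,"dy":-122,"dz":0,"turn":0,"jaw":38},{"dx":-230,"dy":-122,"dz":0,"turn":0,"jaw":38}]'
python3 - <<'E'
from geo import *
shift(.462,-.452,.177,-5)
p,d=snap('side'); V=world('side',d)
for z0 in(.11,.14,.17): Q=near(V,(.462,-.452),.04,z0,z0+.03); print(z0,circ(Q,.024,(.462,-.452)))
Q=near(V,(.462,-.452),.04,.06,.13); print('foot',np.percentile(Q[:,2],[0,1,5]))
E
```

```text
clock: 6.3
position: [0.4617, -0.4503, 0.2337]
eef_rot: [-2.323, -2.114, -0.001]
force: [-0.3, 0.4, -3.4]
width: 0.0431
finger_force: 61.9
-> dx -1.7 dy 0.4 dz 56.7 turn -0.007 (alt 3.135) pos [ 0.4617 -0.4503  0.2337] tool z [ 0.     0.001 -1.   ] j6 0.79
0.11 (array([ 0.4615, -0.4495]), np.float64(0.0004643823349689928))
0.14 (array([ 0.4617, -0.4496]), np.float64(0.000483443798863295))
0.17 (array([ 0.4619, -0.4497]), np.float64(0.0004668181290106016))
foot [0.102  0.1025 0.1039]
```

```bash
python3 -m crank '[{"dx":-1,"dy":0,"dz":15,"turn":0,"jaw":38},{"dx":-1,"dy":0,"dz":32,"turn":0,"jaw":38},{"dx":-1,"dy":0,"dz":45,"turn":0,"jaw":38},{"dx":-1,"dy":0,"dz":52,"turn":0,"jaw":38},{"dx":-1,"dy":0,"dz":55,"turn":0,"jaw":38},{"dx":-1,"dy":0,"dz":57,"turn":0,"jaw":38},{"dx":-1,"dy":0,"dz":58,"turn":0,"jaw":38},{"dx":-1,"dy":0,"dz":58,"turn":0,"jaw":38}]'; python3 -m crank '[{"dx":0,"dy":0,"dz":0,"turn":0,"jaw":60},{"dx":0,"dy":0,"dz":0,"turn":0,"jaw":85},{"dx":0,"dy":0,"dz":0,"turn":0,"jaw":85},{"dx":0,"dy":0,"dz":0,"turn":0,"jaw":85},{"dx":0,"dy":0,"dz":-20,"turn":0,"jaw":85},{"dx":0,"dy":0,"dz":-50,"turn":0,"jaw":85},{"dx":0,"dy":0,"dz":-80,"turn":0,"jaw":85},{"dx":0,"dy":0,"dz":-80,"turn":0,"jaw":85}]';  python3 - <<'E'
from geo import *
shift(.617,-.0972,.26,-5.3)
p,d=snap('side'); V=world('side',d)
for z0 in(.06,.11,.14): Q=near(V,(.462,-.452),.04,z0,z0+.03); print(z0,circ(Q,.024,(.462,-.452)))
E
```

```text
clock: 7.15
position: [0.4613, -0.4526, 0.1764]
eef_rot: [2.324, 2.113, 0.0]
force: [-0.2, 0.0, -4.2]
width: 0.043
finger_force: 62.0
clock: 7.95
position: [0.4626, -0.4542, 0.2612]
eef_rot: [2.318, 2.107, -0.0]
force: [0.9, -1.9, 0.3]
width: 0.085
finger_force: 0.0
-> dx 370.0 dy 119.9 dz -0.3 turn -0.003 (alt 3.139) pos [ 0.4626 -0.4542  0.2612] tool z [ 0.006 -0.007 -1.   ] j6 0.79
0.06 (array([ 0.4609, -0.4519]), np.float64(0.000403226021985139))
0.11 (array([ 0.4608, -0.4518]), np.float64(0.0004901944806104432))
0.14 (array([ 0.4609, -0.4513]), np.float64(0.0006470867532684874))
```

```bash
python3 -m crank '[{"dx":45,"dy":14,"dz":0,"turn":0,"jaw":85},{"dx":90,"dy":29,"dz":0,"turn":0,"jaw":85},{"dx":135,"dy":44,"dz":0,"turn":0,"jaw":85},{"dx":180,"dy":58,"dz":0,"turn":0,"jaw":85},{"dx":225,"dy":73,"dz":0,"turn":0,"jaw":85},{"dx":270,"dy":87,"dz":0,"turn":0,"jaw":85},{"dx":315,"dy":102,"dz":0,"turn":0,"jaw":85},{"dx":350,"dy":113,"dz":0,"turn":0,"jaw":85},{"dx":365,"dy":118,"dz":0,"turn":0,"jaw":85},{"dx":370,"dy":120,"dz":0,"turn":0,"jaw":85},{"dx":370,"dy":120,"dz":0,"turn":0,"jaw":85},{"dx":370,"dy":120,"dz":0,"turn":0,"jaw":85}]';  python3 - <<'E'
from geo import *
shift(.617,-.097,.131,-5.3)
w,d=snap('wrist'); X=world('wrist',d); s,d=snap('scene'); X=X.reshape(-1,3); Y=world('scene',d).reshape(-1,3)
for Z in(X,Y):
  for z0 in(.147,.157): c=np.array((.617,-.096)); Q=near(Z,c,.032,z0,z0+.009); print(z0,len(Q), circ(Q,.0243 if z0<.15 else .0235,c))
  Q=near(Z,(.617,-.097),.012,.1785,.19); print('knob',len(Q),Q.mean(0),Q.max(0)) if len(Q) else 0
E
```

```text
clock: 9.2
position: [0.6151, -0.0969, 0.2556]
eef_rot: [-2.326, -2.111, 0.001]
force: [0.2, -1.1, 0.2]
width: 0.0854
finger_force: 0.0
-> dx 0.1 dy 2.0 dz 124.6 turn -0.004 (alt 3.137) pos [ 0.6151 -0.0969  0.2556] tool z [-0.001 -0.    -1.   ] j6 1.41
0.147 386 (array([ 0.6171, -0.0964]), np.float64(0.0002739243456648371))
0.157 1447 (array([ 0.6169, -0.099 ]), np.float64(0.002044814276041359))
knob 295 [ 0.6173 -0.0954  0.1817] [ 0.623  -0.09    0.1845]
0.147 119 (array([ 0.6168, -0.0966]), np.float64(0.000797682066028118))
0.157 194 (array([ 0.616 , -0.0933]), np.float64(0.001886253075416842))
knob 32 [ 0.6174 -0.0987  0.181 ] [ 0.6228 -0.0928  0.1836]
```

```bash
python3 -m crank '[{"dx":0.5,"dy":2,"dz":30,"turn":0,"jaw":85},{"dx":0.5,"dy":2,"dz":65,"turn":0,"jaw":85},{"dx":0.5,"dy":2,"dz":95,"turn":0,"jaw":85},{"dx":0.5,"dy":2,"dz":115,"turn":0,"jaw":85},{"dx":0.5,"dy":2,"dz":124,"turn":0,"jaw":85},{"dx":0.5,"dy":2,"dz":124,"turn":0,"jaw":85},{"dx":0.5,"dy":2,"dz":124,"turn":0,"jaw":42},{"dx":0.5,"dy":2,"dz":124,"turn":0,"jaw":42},{"dx":0.5,"dy":2,"dz":124,"turn":0,"jaw":42},{"dx":0.5,"dy":2,"dz":124,"turn":0,"jaw":42},{"dx":0.5,"dy":2,"dz":124,"turn":0,"jaw":42},{"dx":0.5,"dy":2,"dz":124,"turn":0,"jaw":42}]' 50
python3 - <<'E'
from geo import *
s=r.sense(); print(s['position'],s['force'],s['width'],s['finger_force'])
w,d=snap('side','side_mill'); im=cv2.imread('pics/side_mill.png')[60:300,200:440]; cv2.imwrite('pics/side_mill_c.png',cv2.resize(im,(600,600)))
E
```

```text
clock: 10.5
position: [0.6189, -0.0954, 0.134]
eef_rot: [2.322, 2.111, 0.003]
force: [-1.1, -0.5, 6.0]
width: 0.0467
finger_force: 51.1
[ 0.6189 -0.0954  0.134 ] [-1.1258 -0.4649  6.0052] 0.04673581346868994 51.092642708681524
```

View pics/side_mill_c.png

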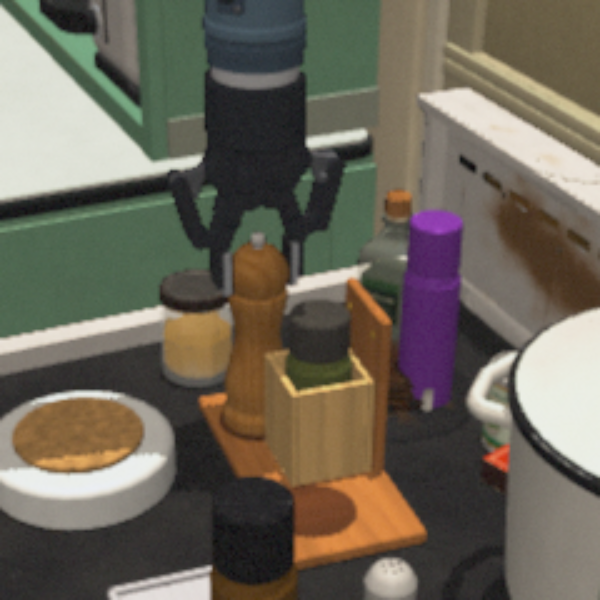

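The pads are on the mill's head at crop (260,270) with the knob between them. It stands upright and the short jar and board are clear. Now I lift, then go round the well by way of the front.

```bash
python3 -m crank '[{"dx":0,"dy":0,"dz":-10,"turn":0,"jaw":42},{"dx":0,"dy":0,"dz":-25,"turn":0,"jaw":42},{"dx":0,"dy":0,"dz":-50,"turn":0,"jaw":42},{"dx":0,"dy":0,"dz":-75,"turn":0,"jaw":42},{"dx":0,"dy":0,"dz":-88,"turn":0,"jaw":42},{"dx":0,"dy":-15,"dz":-90,"turn":0,"jaw":42},{"dx":0,"dy":-45,"dz":-90,"turn":0,"jaw":42},{"dx":0,"dy":-75,"dz":-90,"turn":0,"jaw":42},{"dx":0,"dy":-95,"dz":-90,"turn":0,"jaw":42},{"dx":-15,"dy":-105,"dz":-90,"turn":0,"jaw":42},{"dx":-40,"dy":-110,"dz":-90,"turn":0,"jaw":42},{"dx":-70,"dy":-112,"dz":-90,"turn":0,"jaw":42}]'
python3 - <<'E'
from geo import *
shift(.470,-.356,.222,-5)
p,d=snap('side'); V=world('side',d); p0,_=pose()
for z0 in(.1,.13,.16,.2): Q=near(V,p0[:2],.045,z0,z0+.025); print(z0,circ(Q,.026,p0[:2]))
E
```

```text
clock: 11.75
position: [0.4987, -0.1538, 0.2226]
eef_rot: [-2.322, -2.115, -0.001]
force: [0.6, -0.3, -1.8]
width: 0.0467
finger_force: 52.1
-> dx -203.9 dy -9.8 dz 0.5 turn -0.006 (alt 3.136) pos [ 0.4987 -0.1538  0.2226] tool z [ 0.  0. -1.] j6 1.24
0.1 (array([ 0.4966, -0.1553]), np.float64(0.0015128746307139715))
0.13 (array([ 0.4976, -0.1539]), np.float64(0.0010319240260234543))
0.16 (array([ 0.5001, -0.1475]), np.float64(0.0016222164154186466))
0.2 (array([ 0.5001, -0.1508]), np.float64(0.0014067156789627257))
```

```bash
python3 -m crank '[{"dx":-35,"dy":-2,"dz":0,"turn":0,"jaw":42},{"dx":-70,"dy":-4,"dz":0,"turn":0,"jaw":42},{"dx":-105,"dy":-6,"dz":0,"turn":0,"jaw":42},{"dx":-140,"dy":-8,"dz":0,"turn":0,"jaw":42},{"dx":-170,"dy":-9,"dz":0,"turn":0,"jaw":42},{"dx":-190,"dy":-10,"dz":0,"turn":0,"jaw":42},{"dx":-200,"dy":-10,"dz":0,"turn":0,"jaw":42},{"dx":-204,"dy":-10,"dz":0,"turn":0,"jaw":42},{"dx":-204,"dy":-10,"dz":0,"turn":0,"jaw":42},{"dx":-204,"dy":-10,"dz":0,"turn":0,"jaw":42}]'
python3 - <<'E'
from geo import *
shift(.470,-.356,.164,-5)
p,d=snap('side','side2'); V=world('side',d); p0,_=pose()
for z0 in(.1,.12,.14): Q=near(V,p0[:2],.045,z0,z0+.015); print(z0,circ(Q,.0265,p0[:2]))
Q=near(V,p0[:2],.045,.06,.3); print('foot',np.percentile(Q[:,2],[0,1,5]))
cv2.imwrite('pics/side2c.png',cv2.resize(cv2.imread('pics/side2.png')[100:420,160:480],(600,600)))
E
```

```text
clock: 12.8
position: [0.4705, -0.355, 0.2219]
eef_rot: [-2.323, -2.115, -0.001]
force: [-0.7, 0.9, -1.8]
width: 0.0467
finger_force: 52.1
-> dx -1.1 dy -0.4 dz 57.9 turn -0.006 (alt 3.135) pos [ 0.4705 -0.355   0.2219] tool z [-0.     0.001 -1.   ] j6 0.91
0.1 (array([ 0.4671, -0.3557]), np.float64(0.0007406867904259755))
0.12 (array([ 0.4695, -0.3546]), np.float64(0.000696958961803204))
0.14 (array([ 0.4706, -0.354 ]), np.float64(0.0009371179998722799))
foot [0.1017 0.1059 0.1167]
```

View pics/side2c.png

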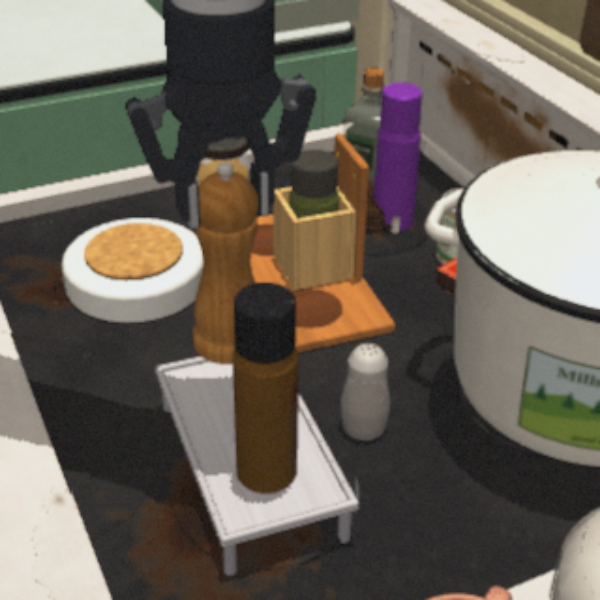

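The mill hangs over the left end of the tray at crop (220,350) with a slight lean. The tall jar stands at (265,450). Now I lower the mill and release.

```bash
python3 -m crank '[{"dx":-1,"dy":0,"dz":18,"turn":0,"jaw":42},{"dx":-1,"dy":0,"dz":38,"turn":0,"jaw":42},{"dx":-1,"dy":0,"dz":50,"turn":0,"jaw":42},{"dx":-1,"dy":0,"dz":54,"turn":0,"jaw":42},{"dx":-1,"dy":0,"dz":56,"turn":0,"jaw":42},{"dx":-1,"dy":0,"dz":58,"turn":0,"jaw":42},{"dx":-1,"dy":0,"dz":58,"turn":0,"jaw":42},{"dx":-1,"dy":0,"dz":58,"turn":0,"jaw":42}]'; python3 -m crank '[{"dx":0,"dy":0,"dz":0,"turn":0,"jaw":48},{"dx":0,"dy":0,"dz":0,"turn":0,"jaw":52},{"dx":0,"dy":0,"dz":0,"turn":0,"jaw":60},{"dx":0,"dy":0,"dz":0,"turn":0,"jaw":85},{"dx":0,"dy":0,"dz":0,"turn":0,"jaw":85},{"dx":0,"dy":0,"dz":-20,"turn":0,"jaw":85},{"dx":0,"dy":0,"dz":-50,"turn":0,"jaw":85},{"dx":0,"dy":0,"dz":-85,"turn":0,"jaw":85},{"dx":0,"dy":0,"dz":-95,"turn":0,"jaw":85},{"dx":0,"dy":0,"dz":-95,"turn":0,"jaw":85}]';  python3 - <<'E'
from geo import *
p,d=snap('side'); V=world('side',d)
for z0 in(.06,.1,.14): Q=near(V,(.462,-.452),.04,z0,z0+.03); print(z0,circ(Q,.024,(.462,-.452)))
for z0 in(.05,.1,.14,.18): Q=near(V,(.47,-.356),.045,z0,z0+.01); print('mill',z0,circ(Q,.0245 if z0>.15 else .027,(.47,-.356)))
shift(.6387,-.1674,.25,84.7)
E
```

```text
clock: 13.65
position: [0.4705, -0.3576, 0.1645]
eef_rot: [2.324, 2.113, 0.0]
force: [-0.5, 0.0, -0.9]
width: 0.0468
finger_force: 52.1
clock: 14.65
position: [0.4712, -0.3582, 0.2609]
eef_rot: [2.321, 2.11, 0.001]
force: [1.0, 0.1, -0.9]
width: 0.085
finger_force: 0.0
0.06 (array([ 0.461, -0.452]), np.float64(0.00045749975995231125))
0.1 (array([ 0.4609, -0.452 ]), np.float64(0.00045054118399580866))
0.14 (array([ 0.4611, -0.4514]), np.float64(0.000685481294373928))
mill 0.05 (array([ 0.4686, -0.3585]), np.float64(0.0010676445788784725))
mill 0.1 (array([ 0.4739, -0.3553]), np.float64(0.000744970979336089))
mill 0.14 (array([ 0.4734, -0.354 ]), np.float64(0.0007645624428257499))
mill 0.18 (array([ 0.4693, -0.3569]), np.float64(0.0009877276014839502))
-> dx 205.3 dy 149.4 dz 9.0 turn 1.568 (alt -1.573) pos [ 0.4705 -0.3576  0.259 ] tool z [ 0.001 -0.001 -1.   ] j6 0.91
```

```bash
python3 -m crank '[{"dx":20,"dy":15,"dz":0,"turn":-0.14,"jaw":85},{"dx":40,"dy":30,"dz":0,"turn":-0.28,"jaw":85},{"dx":60,"dy":45,"dz":0,"turn":-0.42,"jaw":85},{"dx":80,"dy":60,"dz":0,"turn":-0.56,"jaw":85},{"dx":100,"dy":75,"dz":0,"turn":-0.7,"jaw":85},{"dx":120,"dy":90,"dz":0,"turn":-0.84,"jaw":85},{"dx":140,"dy":105,"dz":0,"turn":-0.98,"jaw":85},{"dx":160,"dy":120,"dz":0,"turn":-1.12,"jaw":85},{"dx":180,"dy":133,"dz":0,"turn":-1.26,"jaw":85},{"dx":195,"dy":142,"dz":0,"turn":-1.4,"jaw":85},{"dx":203,"dy":148,"dz":0,"turn":-1.54,"jaw":85},{"dx":205,"dy":149,"dz":0,"turn":-1.573,"jaw":85}]';  python3 -m crank '[{"dx":0,"dy":0,"dz":0,"turn":0,"jaw":85},{"dx":0,"dy":0,"dz":0,"turn":0,"jaw":85}]'
python3 - <<'E'
from geo import *
w,d=snap('wrist','wrist3'); X=world('wrist',d)
c=np.array((.6387,-.1675)); P=near(X,c,.03,.14,.15); print(np.median(P,0),cv2.minEnclosingCircle((P[:,:2]*1000).astype(np.float32)))
Q=near(X,c,.06,.093,.101); print('rim',cv2.minAreaRect((Q[:,:2]*1000).astype(np.float32)))
shift(.6387,-.1674,.111,84.7)
E
```

```text
clock: 15.9
position: [0.6377, -0.1659, 0.2562]
eef_rot: [-0.141, -3.135, -0.002]
force: [-0.1, -0.6, -0.4]
width: 0.085
finger_force: 0.0
clock: 16.1
position: [0.6372, -0.1677, 0.258]
eef_rot: [-0.149, -3.136, -0.0]
force: [-1.3, 0.8, -0.0]
width: 0.0852
finger_force: 0.0
[ 0.6375 -0.1683  0.1447] ((638.8108520507812, -168.5445098876953), 23.55529022216797)
rim ((640.3899536132812, -168.34632873535156), (76.8079605102539, 70.4532699584961), 83.96685028076172)
-> dx -1.5 dy 0.6 dz 147.3 turn -0.003 (alt 3.139) pos [ 0.6373 -0.1679  0.2583] tool z [-0.001  0.    -1.   ] j6 -0.26
```

View pics/wrist3.png

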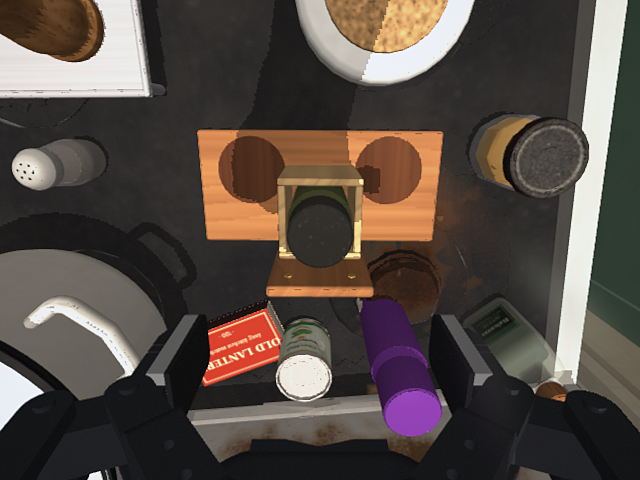

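Wrist view: the short jar cap is at (320,230) in the well, with the board behind it at (320,285). Both inlays are empty at (250,168) and (390,170), so the finger paths to the left and right are free.

```bash
python3 -m crank '[{"dx":-1.5,"dy":0,"dz":35,"turn":0,"jaw":85},{"dx":-1.5,"dy":0,"dz":75,"turn":0,"jaw":85},{"dx":-1.5,"dy":0,"dz":110,"turn":0,"jaw":85},{"dx":-1.5,"dy":0,"dz":135,"turn":0,"jaw":85},{"dx":-1.5,"dy":0,"dz":147,"turn":0,"jaw":85},{"dx":-1.5,"dy":0,"dz":149,"turn":0,"jaw":85},{"dx":-1.5,"dy":0,"dz":149,"turn":0,"jaw":42},{"dx":-1.5,"dy":0,"dz":149,"turn":0,"jaw":42},{"dx":-1.5,"dy":0,"dz":149,"turn":0,"jaw":42},{"dx":-1.5,"dy":0,"dz":149,"turn":0,"jaw":42},{"dx":-1.5,"dy":0,"dz":149,"turn":0,"jaw":42},{"dx":-1.5,"dy":0,"dz":149,"turn":0,"jaw":42}]' 60; python3 -m crank '[{"dx":0,"dy":0,"dz":-4,"turn":0,"jaw":42},{"dx":0,"dy":0,"dz":-10,"turn":0,"jaw":42},{"dx":0,"dy":0,"dz":-20,"turn":0,"jaw":42},{"dx":0,"dy":0,"dz":-30,"turn":0,"jaw":42},{"dx":0,"dy":0,"dz":-40,"turn":0,"jaw":42},{"dx":0,"dy":0,"dz":-40,"turn":0,"jaw":42}]'
```

```text
clock: 17.35
position: [0.6411, -0.1679, 0.1122]
eef_rot: [0.145, 3.134, -0.002]
force: [0.5, 0.6, 6.4]
width: 0.0466
finger_force: 62.2
clock: 17.95
position: [0.6403, -0.1679, 0.1522]
eef_rot: [0.146, 3.135, -0.002]
force: [0.3, -0.5, -3.3]
width: 0.0463
finger_force: 62.1
```

```bash
python3 -m crank '[{"dx":0,"dy":0,"dz":-12,"turn":0,"jaw":42},{"dx":0,"dy":0,"dz":-24,"turn":0,"jaw":42},{"dx":0,"dy":0,"dz":-36,"turn":0,"jaw":42},{"dx":0,"dy":0,"dz":-48,"turn":0,"jaw":42},{"dx":0,"dy":0,"dz":-60,"turn":0,"jaw":42},{"dx":0,"dy":0,"dz":-70,"turn":0,"jaw":42},{"dx":0,"dy":0,"dz":-75,"turn":0,"jaw":42},{"dx":0,"dy":0,"dz":-75,"turn":0,"jaw":42}]'
python3 - <<'E'
from geo import *
p0,_=pose()
for cm in('side','scene'):
    p,d=snap(cm,cm+'4'); V=world(cm,d)
    for z0 in(.13,.155,.18): Q=near(V,p0[:2],.035,z0,z0+.02); print(cm,z0,len(Q),circ(Q,.026,p0[:2]))
shift(.4635,-.0963,p0[2],84.7)
E
```

```text
clock: 18.75
position: [0.6399, -0.1677, 0.2259]
eef_rot: [0.146, 3.137, -0.001]
force: [-0.4, -1.3, -4.2]
width: 0.0464
finger_force: 62.1
side 0.13 269 (array([ 0.6391, -0.1673]), np.float64(0.0009460456502049831))
side 0.155 274 (array([ 0.6385, -0.1672]), np.float64(0.0008633406272153098))
side 0.18 288 (array([ 0.6386, -0.1675]), np.float64(0.0007305998063188834))
scene 0.13 221 (array([ 0.6375, -0.1678]), np.float64(0.0005690476314098407))
scene 0.155 236 (array([ 0.6375, -0.1678]), np.float64(0.0005074924771833345))
scene 0.18 249 (array([ 0.6375, -0.1678]), np.float64(0.0005395296403929821))
-> dx 181.6 dy 54.5 dz -1.4 turn -0.000 (alt 3.141) pos [ 0.6392 -0.1674  0.2245] tool z [-0.001  0.    -1.   ] j6 -0.26
```

```bash
python3 -m crank '[{"dx":14,"dy":4,"dz":0,"turn":0,"jaw":42},{"dx":40,"dy":12,"dz":0,"turn":0,"jaw":42},{"dx":70,"dy":21,"dz":0,"turn":0,"jaw":42},{"dx":100,"dy":30,"dz":0,"turn":0,"jaw":42},{"dx":130,"dy":39,"dz":0,"turn":0,"jaw":42},{"dx":155,"dy":47,"dz":0,"turn":0,"jaw":42},{"dx":173,"dy":52,"dz":0,"turn":0,"jaw":42},{"dx":180,"dy":55,"dz":0,"turn":0,"jaw":42},{"dx":180,"dy":55,"dz":20,"turn":0,"jaw":42},{"dx":180,"dy":55,"dz":40,"turn":0,"jaw":42},{"dx":180,"dy":55,"dz":50,"turn":0,"jaw":42},{"dx":180,"dy":55,"dz":50,"turn":0,"jaw":42}]'
python3 - <<'E'
from geo import *
p0,_=pose()
for cm in('side','scene'):
    p,d=snap(cm,cm+'5'); V=world(cm,d)
    for z0 in(.085,.11,.13): Q=near(V,p0[:2],.035,z0,z0+.02); print(cm,z0,len(Q),circ(Q,.026,p0[:2]))
    Q=near(V,(.4635,-.0963),.09,.008,.03); print('cover',circ(Q,.076,(.463,-.096)))
hsv=cv2.cvtColor(p,cv2.COLOR_RGB2HSV)
shift(.4635,-.0963,.1422,84.7)
E
```

```text
clock: 20.05
position: [0.4642, -0.0957, 0.1732]
eef_rot: [-0.146, -3.135, -0.002]
force: [0.8, 0.2, -3.6]
width: 0.0469
finger_force: 62.3
side 0.085 247 (array([ 0.4623, -0.095 ]), np.float64(0.0007329991195294365))
side 0.11 265 (array([ 0.4625, -0.0952]), np.float64(0.0007207405801913647))
side 0.13 259 (array([ 0.4627, -0.0954]), np.float64(0.0008147043806830852))
cover (array([ 0.463 , -0.0958]), np.float64(0.0008869827571379094))
scene 0.085 204 (array([ 0.4626, -0.0961]), np.float64(0.0008126068006776132))
scene 0.11 212 (array([ 0.4629, -0.0961]), np.float64(0.0005920067378562075))
scene 0.13 223 (array([ 0.463 , -0.0964]), np.float64(0.0007128393530056697))
cover (array([ 0.4621, -0.0964]), np.float64(0.0006905242469689155))
-> dx 2.1 dy -0.3 dz 32.9 turn -0.000 (alt 3.141) pos [ 0.4656 -0.0962  0.1751] tool z [-0.  0. -1.] j6 -0.24
```

```bash
python3 -m crank '[{"dx":0,"dy":0,"dz":12,"turn":0,"jaw":42},{"dx":0,"dy":0,"dz":22,"turn":0,"jaw":42},{"dx":0,"dy":0,"dz":28,"turn":0,"jaw":42},{"dx":0,"dy":0,"dz":31,"turn":0,"jaw":42},{"dx":0,"dy":0,"dz":33,"turn":0,"jaw":42},{"dx":0,"dy":0,"dz":33,"turn":0,"jaw":42},{"dx":0,"dy":0,"dz":33,"turn":0,"jaw":42}]'; python3 -m crank '[{"dx":0,"dy":0,"dz":0,"turn":0,"jaw":48},{"dx":0,"dy":0,"dz":0,"turn":0,"jaw":54},{"dx":0,"dy":0,"dz":0,"turn":0,"jaw":70},{"dx":0,"dy":0,"dz":0,"turn":0,"jaw":85},{"dx":0,"dy":0,"dz":0,"turn":0,"jaw":85},{"dx":0,"dy":0,"dz":-20,"turn":0,"jaw":85},{"dx":0,"dy":0,"dz":-60,"turn":0,"jaw":85},{"dx":0,"dy":0,"dz":-100,"turn":0,"jaw":85},{"dx":0,"dy":0,"dz":-120,"turn":0,"jaw":85},{"dx":0,"dy":0,"dz":-120,"turn":0,"jaw":85}]'
python3 - <<'E'
from geo import *
for cm in('side','scene'):
    p,d=snap(cm,cm+'6'); V=world(cm,d)
    for z0 in(.06,.11): Q=near(V,(.463,-.096),.035,z0,z0+.03); print(cm,z0,len(Q),circ(Q,.026,(.463,-.096)))
    for z0 in(.05,.18): Q=near(V,(.47,-.357),.045,z0,z0+.01); print('mill',z0,circ(Q,.0245 if z0>.15 else .027,(.47,-.356)))
p0,_=pose(); shift(.4693,-.3575,p0[2],-5.3)
E
```

```text
clock: 20.85
position: [0.4656, -0.0961, 0.1422]
eef_rot: [0.146, 3.137, -0.0]
force: [0.1, 0.3, -2.3]
width: 0.0464
finger_force: 62.5
clock: 21.85
position: [0.4674, -0.0968, 0.2654]
eef_rot: [0.145, 3.131, -0.003]
force: [-0.0, -1.3, -0.8]
width: 0.0848
finger_force: 0.0
side 0.06 355 (array([ 0.464 , -0.0957]), np.float64(0.0007056012949573989))
side 0.11 427 (array([ 0.464 , -0.0952]), np.float64(0.0011127476399624692))
mill 0.05 (array([ 0.4687, -0.3585]), np.float64(0.0009946247902499847))
mill 0.18 (array([ 0.4694, -0.357 ]), np.float64(0.0010947341271692022))
scene 0.06 288 (array([ 0.4635, -0.0966]), np.float64(0.0006200600792988804))
scene 0.11 384 (array([ 0.463 , -0.0959]), np.float64(0.0010093773474916037))
mill 0.05 (array([ 0.4688, -0.3591]), np.float64(0.0012039101005200704))
mill 0.18 (array([ 0.4674, -0.3575]), np.float64(0.001177962743264066))
-> dx -28.0 dy -259.9 dz 0.0 turn 1.570 (alt -1.571) pos [ 0.4655 -0.0961  0.2618] tool z [ 0.001 -0.    -1.   ] j6 -0.24
```

```bash
python3 -m crank '[{"dx":-2,"dy":-20,"dz":0,"turn":0.14,"jaw":85},{"dx":-5,"dy":-45,"dz":0,"turn":0.28,"jaw":85},{"dx":-8,"dy":-70,"dz":0,"turn":0.42,"jaw":85},{"dx":-10,"dy":-95,"dz":0,"turn":0.56,"jaw":85},{"dx":-13,"dy":-120,"dz":0,"turn":0.7,"jaw":85},{"dx":-16,"dy":-145,"dz":0,"turn":0.84,"jaw":85},{"dx":-19,"dy":-170,"dz":0,"turn":0.98,"jaw":85},{"dx":-21,"dy":-195,"dz":0,"turn":1.12,"jaw":85},{"dx":-24,"dy":-220,"dz":0,"turn":1.26,"jaw":85},{"dx":-26,"dy":-240,"dz":0,"turn":1.4,"jaw":85},{"dx":-28,"dy":-255,"dz":0,"turn":1.54,"jaw":85},{"dx":-28,"dy":-260,"dz":0,"turn":1.57,"jaw":85}]';  python3 -m crank '[{"dx":0,"dy":0,"dz":0,"turn":0,"jaw":85},{"dx":0,"dy":0,"dz":0,"turn":0,"jaw":85}]'
python3 - <<'E'
from geo import *
w,d=snap('wrist'); X=world('wrist',d)
c=np.array((.469,-.357)); Q=near(X,c,.032,.177,.186); print(len(Q), circ(Q,.0243,c))
Q=near(X,c,.012,.2085,.22); print('knob',len(Q),Q.mean(0),(Q.max(0)+Q.min(0))/2)
shift(.4693,-.3575,.164,-5.3)
E
```

```text
clock: 23.15
position: [0.4682, -0.3583, 0.2594]
eef_rot: [-2.322, -2.111, 0.001]
force: [-0.4, 0.4, -0.4]
width: 0.0849
finger_force: 0.0
clock: 23.35
position: [0.4687, -0.3565, 0.261]
eef_rot: [-2.317, -2.118, -0.0]
force: [-0.0, 0.2, -0.3]
width: 0.0851
finger_force: 0.0
469 (array([ 0.4686, -0.358 ]), np.float64(0.000262103005124744))
knob 365 [ 0.4687 -0.3567  0.2119] [ 0.4685 -0.3575  0.2115]
-> dx -1.1 dy 0.6 dz 97.4 turn 0.003 (alt -3.139) pos [ 0.4689 -0.3565  0.2614] tool z [-0.001  0.001 -1.   ] j6 0.90
```

```bash
python3 -m crank '[{"dx":-1.5,"dy":0,"dz":25,"turn":0,"jaw":85},{"dx":-1.5,"dy":0,"dz":55,"turn":0,"jaw":85},{"dx":-1.5,"dy":0,"dz":80,"turn":0,"jaw":85},{"dx":-1.5,"dy":0,"dz":94,"turn":0,"jaw":85},{"dx":-1.5,"dy":0,"dz":98,"turn":0,"jaw":85},{"dx":-1.5,"dy":0,"dz":98,"turn":0,"jaw":85},{"dx":-1.5,"dy":0,"dz":98,"turn":0,"jaw":42},{"dx":-1.5,"dy":0,"dz":98,"turn":0,"jaw":42},{"dx":-1.5,"dy":0,"dz":98,"turn":0,"jaw":42},{"dx":-1.5,"dy":0,"dz":98,"turn":0,"jaw":42},{"dx":-1.5,"dy":0,"dz":98,"turn":0,"jaw":42},{"dx":-1.5,"dy":0,"dz":98,"turn":0,"jaw":42}]' 50; python3 -m crank '[{"dx":0,"dy":0,"dz":-8,"turn":0,"jaw":42},{"dx":0,"dy":0,"dz":-22,"turn":0,"jaw":42},{"dx":0,"dy":0,"dz":-42,"turn":0,"jaw":42},{"dx":0,"dy":0,"dz":-62,"turn":0,"jaw":42},{"dx":0,"dy":0,"dz":-78,"turn":0,"jaw":42},{"dx":0,"dy":0,"dz":-85,"turn":0,"jaw":42},{"dx":0,"dy":0,"dz":-85,"turn":0,"jaw":42}]'
python3 - <<'E'
from geo import *
p0,_=pose(); 
for cm in('side','scene'):
    p,d=snap(cm); V=world(cm,d)
    for z0 in(.132,.14,.15,.17,.19): Q=near(V,p0[:2],.045,z0,z0+.01); print(cm,z0,circ(Q,.027,p0[:2]))
shift(.53,-.2,p0[2],-5.3)
shift(.617,-.0965,.165,-5.3)
E
```

```text
clock: 24.6
position: [0.4697, -0.3598, 0.1656]
eef_rot: [2.319, 2.115, 0.0]
force: [-1.0, 0.5, 5.5]
width: 0.0468
finger_force: 51.2
clock: 25.3
position: [0.4693, -0.3594, 0.2498]
eef_rot: [2.32, 2.116, 0.0]
force: [-0.7, -1.0, -1.9]
width: 0.0461
finger_force: 51.6
side 0.132 (array([ 0.4672, -0.358 ]), np.float64(0.0008451354271406183))
side 0.14 (array([ 0.4691, -0.3564]), np.float64(0.0008946446521216674))
side 0.15 (array([ 0.4694, -0.3574]), np.float64(0.0005793160881701724))
side 0.17 (array([ 0.4697, -0.3553]), np.float64(0.0008316124039813612))
side 0.19 (array([ 0.4719, -0.3505]), np.float64(0.0011886219958183245))
scene 0.132 (array([ 0.4681, -0.3583]), np.float64(0.0012328605538714822))
scene 0.14 (array([ 0.4666, -0.3567]), np.float64(0.0007609987800436986))
scene 0.15 (array([ 0.4674, -0.3575]), np.float64(0.0003877059256742754))
scene 0.17 (array([ 0.4659, -0.3557]), np.float64(0.0009367375138948954))
scene 0.19 (array([ 0.4623, -0.3524]), np.float64(0.0012152026884414795))
-> dx 163.7 dy 46.5 dz -1.7 turn 0.000 (alt -3.141) pos [ 0.4686 -0.3587  0.248 ] tool z [-0.001  0.001 -1.   ] j6 0.90
-> dx 274.7 dy 123.7 dz 83.1 turn 0.000 (alt -3.141) pos [ 0.4686 -0.3587  0.248 ] tool z [-0.001  0.001 -1.   ] j6 0.90
```

```bash
python3 -m crank '[{"dx":15,"dy":7,"dz":0,"turn":0,"jaw":42},{"dx":45,"dy":20,"dz":0,"turn":0,"jaw":42},{"dx":80,"dy":36,"dz":0,"turn":0,"jaw":42},{"dx":115,"dy":52,"dz":0,"turn":0,"jaw":42},{"dx":150,"dy":68,"dz":0,"turn":0,"jaw":42},{"dx":185,"dy":83,"dz":0,"turn":0,"jaw":42},{"dx":220,"dy":99,"dz":0,"turn":0,"jaw":42},{"dx":247,"dy":111,"dz":0,"turn":0,"jaw":42},{"dx":265,"dy":119,"dz":0,"turn":0,"jaw":42},{"dx":273,"dy":123,"dz":0,"turn":0,"jaw":42},{"dx":275,"dy":124,"dz":0,"turn":0,"jaw":42},{"dx":275,"dy":124,"dz":0,"turn":0,"jaw":42}]';  python3 -m crank '[{"dx":0,"dy":0,"dz":25,"turn":0,"jaw":42},{"dx":0,"dy":0,"dz":50,"turn":0,"jaw":42},{"dx":0,"dy":0,"dz":75,"turn":0,"jaw":42},{"dx":0,"dy":0,"dz":90,"turn":0,"jaw":42},{"dx":0,"dy":0,"dz":95,"turn":0,"jaw":42},{"dx":0,"dy":0,"dz":95,"turn":0,"jaw":42}]'
python3 - <<'E'
from geo import *
shift(.617,-.0965,.1355,-5.3)
a=cv2.imread('pics/side0.png'); p,d=snap('side','side7'); V=world('side',d); b=cv2.imread('pics/side7.png')
A=cv2.cvtColor(a,cv2.COLOR_BGR2GRAY).astype(np.float32);B=cv2.cvtColor(b,cv2.COLOR_BGR2GRAY).astype(np.float32)
q=proj('side',[[.617,-.0965,.012],[.617,-.0965,.12]]); print(q)
o=np.hstack([cv2.resize(x[150:260,255:345],(360,440),interpolation=cv2.INTER_CUBIC) for x in(a,b)]); cv2.imwrite('pics/cmp.png',o)
p0,_=pose(); f=p0[2]-.1235; print('foot z',f)
for cm in('side','scene'):
    if cm=='scene': V=world(cm,snap(cm)[1])
    for h in(.02,.03,.1): Q=near(V,(.617,-.0965),.04,f+h,f+h+.01); print(cm,h,len(Q),circ(Q,.027,(.617,-.0965)))
E
```

```text
clock: 26.6
position: [0.6173, -0.0966, 0.2484]
eef_rot: [-2.321, -2.117, 0.001]
force: [0.2, -0.3, -2.5]
width: 0.0466
finger_force: 51.7
clock: 27.2
position: [0.6167, -0.0973, 0.1533]
eef_rot: [-2.322, -2.114, 0.002]
force: [-0.2, 0.1, -2.2]
width: 0.0462
finger_force: 51.8
-> dx 0.8 dy 0.3 dz 17.8 turn -0.001 (alt 3.141) pos [ 0.6167 -0.0973  0.1533] tool z [-0.002  0.    -1.   ] j6 1.41
[[302.4577 227.6847]
 [302.0554 182.4243]]
foot z 0.03085144696164263
side 0.02 66 (array([ 0.6171, -0.0955]), np.float64(0.0011416462190951028))
side 0.03 75 (array([ 0.6161, -0.0955]), np.float64(0.0009708375144718388))
side 0.1 82 (array([ 0.6196, -0.0909]), np.float64(0.001204513930701685))
scene 0.02 9 (array([ 0.6168, -0.109 ]), np.float64(0.0014140981497191424))
scene 0.03 29 (array([ 0.6164, -0.0961]), np.float64(0.0003506922480825368))
scene 0.1 61 (array([ 0.6156, -0.091 ]), np.float64(0.0009172296405583202))
```

View pics/cmp.png

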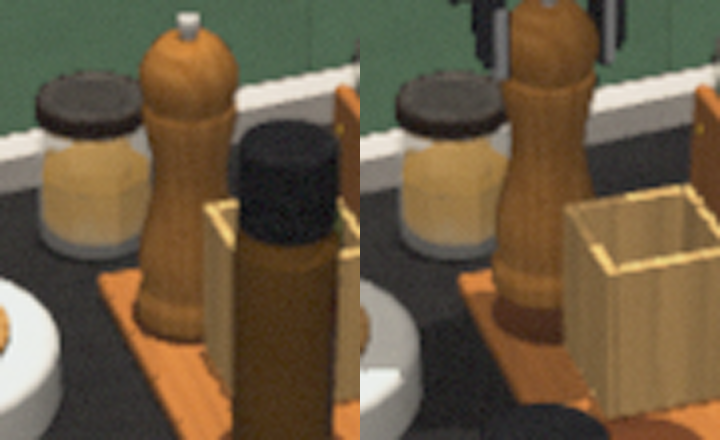

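The two crops, start on the left and now on the right, show the mill back over its inlay within about a millimetre. The honey jar is unmoved. Now I lower and release.

```bash
python3 -m crank '[{"dx":0,"dy":0.5,"dz":8,"turn":0,"jaw":42},{"dx":0,"dy":0.5,"dz":14,"turn":0,"jaw":42},{"dx":0,"dy":0.5,"dz":17,"turn":0,"jaw":42},{"dx":0,"dy":0.5,"dz":18.5,"turn":0,"jaw":42},{"dx":0,"dy":0.5,"dz":18.5,"turn":0,"jaw":42},{"dx":0,"dy":0.5,"dz":18.5,"turn":0,"jaw":42}]'; python3 -m crank '[{"dx":0,"dy":0,"dz":0,"turn":0,"jaw":48},{"dx":0,"dy":0,"dz":0,"turn":0,"jaw":52},{"dx":0,"dy":0,"dz":0,"turn":0,"jaw":60},{"dx":0,"dy":0,"dz":0,"turn":0,"jaw":85},{"dx":0,"dy":0,"dz":0,"turn":0,"jaw":85},{"dx":0,"dy":0,"dz":-20,"turn":0,"jaw":85},{"dx":0,"dy":0,"dz":-50,"turn":0,"jaw":85},{"dx":0,"dy":0,"dz":-90,"turn":0,"jaw":85},{"dx":0,"dy":0,"dz":-125,"turn":0,"jaw":85},{"dx":0,"dy":0,"dz":-125,"turn":0,"jaw":85},{"dx":0,"dy":0,"dz":-125,"turn":0,"jaw":85}]'
python3 - <<'E'
from geo import *
w,d=snap('wrist'); X=world('wrist',d)
c=np.array((.617,-.0965)); Q=near(X,c,.032,.147,.156); print(len(Q), circ(Q,.0243,c))
Q=near(X,c,.012,.1785,.19); print('knob',len(Q),Q.mean(0),(Q.max(0)+Q.min(0))/2)
p0,_=pose(); shift(.461,-.4518,p0[2],-5.3)
E
```

```text
clock: 27.9
position: [0.6181, -0.0965, 0.1357]
eef_rot: [2.321, 2.117, 0.0]
force: [-1.3, 0.6, 1.6]
width: 0.0465
finger_force: 52.0
clock: 29.0
position: [0.619, -0.0968, 0.2614]
eef_rot: [2.32, 2.115, 0.003]
force: [-0.0, 0.0, -1.1]
width: 0.0848
finger_force: 0.0
545 (array([ 0.6156, -0.0949]), np.float64(0.0005087230574910874))
knob 239 [ 0.6158 -0.0939  0.1805] [ 0.6159 -0.0943  0.1805]
-> dx -368.1 dy -123.8 dz -0.0 turn 0.000 (alt -3.141) pos [ 0.6181 -0.0966  0.2599] tool z [-0.  0. -1.] j6 1.41
```

```bash
python3 -m crank '[{"dx":-45,"dy":-15,"dz":0,"turn":0,"jaw":85},{"dx":-90,"dy":-30,"dz":0,"turn":0,"jaw":85},{"dx":-135,"dy":-45,"dz":0,"turn":0,"jaw":85},{"dx":-180,"dy":-60,"dz":0,"turn":0,"jaw":85},{"dx":-225,"dy":-76,"dz":0,"turn":0,"jaw":85},{"dx":-270,"dy":-91,"dz":0,"turn":0,"jaw":85},{"dx":-315,"dy":-106,"dz":0,"turn":0,"jaw":85},{"dx":-350,"dy":-118,"dz":0,"turn":0,"jaw":85},{"dx":-365,"dy":-123,"dz":0,"turn":0,"jaw":85},{"dx":-368,"dy":-124,"dz":0,"turn":0,"jaw":85},{"dx":-368,"dy":-124,"dz":0,"turn":0,"jaw":85},{"dx":-368,"dy":-124,"dz":0,"turn":0,"jaw":85}]'
python3 - <<'E'
from geo import *
shift(.461,-.4518,.176,-5.3)
w,d=snap('wrist'); X=world('wrist',d)
c=np.array((.461,-.452)); P=near(X,c,.03,.208,.22); print(cv2.minEnclosingCircle((P[:,:2]*1000).astype(np.float32)))
for cm in('side','scene'):
    p,d=snap(cm,cm+'8'); V=world(cm,d); c=(.617,-.0965)
    print(cm,circ(near(V,c,.032,.147,.156),.0243,c))
    Q=near(V,c,.012,.1785,.19); print('knob',len(Q),Q.mean(0))
E
```

```text
clock: 30.25
position: [0.4617, -0.4499, 0.2601]
eef_rot: [-2.318, -2.119, -0.001]
force: [-0.2, 0.0, -0.2]
width: 0.0849
finger_force: 0.0
-> dx -2.0 dy -0.5 dz 84.1 turn 0.002 (alt -3.139) pos [ 0.4617 -0.4499  0.2601] tool z [-0.     0.001 -1.   ] j6 0.79
((460.3039855957031, -452.47503662109375), 22.156776428222656)
side (array([ 0.617 , -0.0965]), np.float64(nan))
knob 0 [nan nan nan]
scene (array([ 0.6168, -0.0955]), np.float64(0.0007142146488473833))
knob 31 [ 0.6171 -0.0975  0.1811]
  return _methods._mean(a, axis=axis, dtype=dtype,
  ret = ret.dtype.type(ret / rcount)
<stdin>:8: RuntimeWarning: Mean of empty slice.
  ret = um.true_divide(
```

```bash
python3 -m crank '[{"dx":-2,"dy":-1,"dz":25,"turn":0,"jaw":85},{"dx":-2,"dy":-1,"dz":50,"turn":0,"jaw":85},{"dx":-2,"dy":-1,"dz":72,"turn":0,"jaw":85},{"dx":-2,"dy":-1,"dz":82,"turn":0,"jaw":85},{"dx":-2,"dy":-1,"dz":86,"turn":0,"jaw":85},{"dx":-2,"dy":-1,"dz":86,"turn":0,"jaw":85},{"dx":-2,"dy":-1,"dz":86,"turn":0,"jaw":38},{"dx":-2,"dy":-1,"dz":86,"turn":0,"jaw":38},{"dx":-2,"dy":-1,"dz":86,"turn":0,"jaw":38},{"dx":-2,"dy":-1,"dz":86,"turn":0,"jaw":38},{"dx":-2,"dy":-1,"dz":86,"turn":0,"jaw":38},{"dx":-2,"dy":-1,"dz":86,"turn":0,"jaw":38}]' 60; python3 -m crank '[{"dx":0,"dy":0,"dz":-8,"turn":0,"jaw":38},{"dx":0,"dy":0,"dz":-20,"turn":0,"jaw":38},{"dx":0,"dy":0,"dz":-35,"turn":0,"jaw":38},{"dx":0,"dy":0,"dz":-50,"turn":0,"jaw":38},{"dx":0,"dy":0,"dz":-65,"turn":0,"jaw":38},{"dx":0,"dy":0,"dz":-75,"turn":0,"jaw":38},{"dx":0,"dy":0,"dz":-75,"turn":0,"jaw":38}]'
python3 - <<'E'
from geo import *
p0,_=pose(); V=world('side',snap('side')[1])
for z0 in(.13,.16,.19): print(circ(near(V,p0[:2],.035,z0,z0+.02),.024,p0[:2]))
shift(.6045,-.2338,p0[2],-5.3)
E
```

```text
clock: 31.6
position: [0.4601, -0.4543, 0.1756]
eef_rot: [2.32, 2.115, -0.0]
force: [-0.6, -1.7, 6.9]
width: 0.0432
finger_force: 61.9
clock: 32.3
position: [0.4602, -0.4541, 0.251]
eef_rot: [2.319, 2.115, 0.0]
force: [0.2, -0.2, -4.5]
width: 0.0432
finger_force: 61.6
(array([ 0.4612, -0.452 ]), np.float64(0.0004303566722251781))
(array([ 0.4611, -0.452 ]), np.float64(0.0004666556809946251))
(array([ 0.4612, -0.452 ]), np.float64(0.0005233043730211613))
-> dx 232.4 dy 123.7 dz -1.3 turn 0.001 (alt -3.141) pos [ 0.4599 -0.4538  0.2498] tool z [ 0.001 -0.001 -1.   ] j6 0.79
```

```bash
python3 -m crank '[{"dx":15,"dy":8,"dz":0,"turn":0,"jaw":38},{"dx":45,"dy":24,"dz":0,"turn":0,"jaw":38},{"dx":75,"dy":40,"dz":0,"turn":0,"jaw":38},{"dx":105,"dy":56,"dz":0,"turn":0,"jaw":38},{"dx":135,"dy":72,"dz":0,"turn":0,"jaw":38},{"dx":165,"dy":88,"dz":0,"turn":0,"jaw":38},{"dx":195,"dy":104,"dz":0,"turn":0,"jaw":38},{"dx":215,"dy":115,"dz":0,"turn":0,"jaw":38},{"dx":227,"dy":121,"dz":0,"turn":0,"jaw":38},{"dx":230,"dy":122.5,"dz":0,"turn":0,"jaw":38},{"dx":230,"dy":122.5,"dz":0,"turn":0,"jaw":38},{"dx":230,"dy":122.5,"dz":0,"turn":0,"jaw":38}]';  python3 -m crank '[{"dx":0,"dy":0,"dz":20,"turn":0,"jaw":38},{"dx":0,"dy":0,"dz":45,"turn":0,"jaw":38},{"dx":0,"dy":0,"dz":70,"turn":0,"jaw":38},{"dx":0,"dy":0,"dz":83,"turn":0,"jaw":38},{"dx":0,"dy":0,"dz":88,"turn":0,"jaw":38},{"dx":0,"dy":0,"dz":88,"turn":0,"jaw":38}]'
python3 - <<'E'
from geo import *
shift(.6033,-.2358,.146,-5.3)
for cm in('side','scene'):
    V=world(cm,snap(cm)[1]); c=(.6045,-.2338)
    for z0 in(.05,.08,.11): print(cm,circ(near(V,c,.035,z0,z0+.02),.024,c))
E
```

```text
clock: 33.55
position: [0.6021, -0.2367, 0.2492]
eef_rot: [-2.322, -2.115, 0.001]
force: [-0.5, -0.9, -3.4]
width: 0.0432
finger_force: 61.7
clock: 34.15
position: [0.6019, -0.2365, 0.1608]
eef_rot: [-2.322, -2.114, 0.001]
force: [-0.5, -0.2, -3.3]
width: 0.0429
finger_force: 61.9
-> dx 0.8 dy 1.4 dz 14.8 turn -0.001 (alt 3.141) pos [ 0.6019 -0.2365  0.1608] tool z [-0.001  0.001 -1.   ] j6 1.19
side (array([ 0.6026, -0.2343]), np.float64(0.0005760352816455046))
side (array([ 0.6026, -0.2345]), np.float64(0.0008172848789082532))
side (array([ 0.6026, -0.2346]), np.float64(0.0006879352894444725))
scene (array([ 0.6031, -0.2352]), np.float64(0.00045076794686891956))
scene (array([ 0.603 , -0.2351]), np.float64(0.0004828181514170832))
scene (array([ 0.6029, -0.2352]), np.float64(0.0005422123688038818))
```

```bash
python3 -m crank '[{"dx":0.6,"dy":1.6,"dz":5,"turn":0,"jaw":38},{"dx":0.6,"dy":1.6,"dz":10,"turn":0,"jaw":38},{"dx":0.6,"dy":1.6,"dz":13,"turn":0,"jaw":38},{"dx":0.6,"dy":1.6,"dz":15,"turn":0,"jaw":38},{"dx":0.6,"dy":1.6,"dz":15,"turn":0,"jaw":38},{"dx":0.6,"dy":1.6,"dz":15,"turn":0,"jaw":38}]'; python3 -m crank '[{"dx":0,"dy":0,"dz":0,"turn":0,"jaw":46},{"dx":0,"dy":0,"dz":0,"turn":0,"jaw":52},{"dx":0,"dy":0,"dz":0,"turn":0,"jaw":70},{"dx":0,"dy":0,"dz":0,"turn":0,"jaw":85},{"dx":0,"dy":0,"dz":0,"turn":0,"jaw":85},{"dx":0,"dy":0,"dz":-20,"turn":0,"jaw":85},{"dx":0,"dy":0,"dz":-50,"turn":0,"jaw":85},{"dx":0,"dy":0,"dz":-90,"turn":0,"jaw":85},{"dx":0,"dy":0,"dz":-120,"turn":0,"jaw":85},{"dx":0,"dy":0,"dz":-120,"turn":0,"jaw":85}]';  python3 -m crank '[{"dx":0,"dy":-30,"dz":-30,"turn":0,"jaw":85},{"dx":0,"dy":-70,"dz":-60,"turn":0,"jaw":85},{"dx":0,"dy":-110,"dz":-60,"turn":0,"jaw":85},{"dx":0,"dy":-150,"dz":-60,"turn":0,"jaw":85},{"dx":0,"dy":-150,"dz":-60,"turn":0,"jaw":85}]';python3 - <<'E'
from geo import *
for cm in('side','scene'):
    p,d=snap(cm,cm+'9'); V=world(cm,d)
    for nm,c,z0,z1,rad in (('tallbody',(.6045,-.234),.05,.135,.024),('tallcap',(.6045,-.234),.15,.178,.022),('mill',(.617,-.0965),.147,.156,.0243),('short',(.4635,-.096),.06,.13,.026),('honey',(.61,.02),.02,.05,.0325),('salt',(.579,-.3975),.02,.05,.022)):
        P=near(V,c,.045 if nm!='mill' else .032,z0,z1)
        if len(P)>10: print(cm,nm,len(P),circ(P,rad,c))
E
```

```text
clock: 34.85
position: [0.6044, -0.2353, 0.1464]
eef_rot: [-2.321, -2.117, -0.0]
force: [-0.1, -0.1, -4.0]
width: 0.0428
finger_force: 62.4
clock: 35.85
position: [0.6066, -0.2364, 0.2721]
eef_rot: [2.315, 2.111, 0.005]
force: [0.7, -0.7, 0.2]
width: 0.0851
finger_force: 0.0
clock: 36.35
position: [0.4498, -0.2198, 0.3255]
eef_rot: [-2.32, -2.111, 0.003]
force: [-0.1, 0.6, 0.1]
width: 0.0849
finger_force: 0.0
side tallbody 1034 (array([ 0.605 , -0.2331]), np.float64(0.0007289702210048019))
side tallcap 352 (array([ 0.6051, -0.2327]), np.float64(0.0007022549943785407))
side mill 114 (array([ 0.6175, -0.095 ]), np.float64(0.0010070458890046284))
side short 862 (array([ 0.464 , -0.0957]), np.float64(0.0007874170545671098))
side honey 316 (array([0.61  , 0.0201]), np.float64(0.0011583986033301165))
side salt 387 (array([ 0.5801, -0.3972]), np.float64(0.0010018685692658354))
scene tallbody 986 (array([ 0.6055, -0.2328]), np.float64(0.0011064492956807965))
scene tallcap 293 (array([ 0.6041, -0.2334]), np.float64(0.000551896076390529))
scene mill 129 (array([ 0.6169, -0.0953]), np.float64(0.0007981712900819275))
scene short 714 (array([ 0.4634, -0.0965]), np.float64(0.0006502337327889129))
scene honey 181 (array([0.6105, 0.0199]), np.float64(0.0008413606097392792))
scene salt 180 (array([ 0.5775, -0.3978]), np.float64(0.0009148614915907467))
```

View pics/scene9.png

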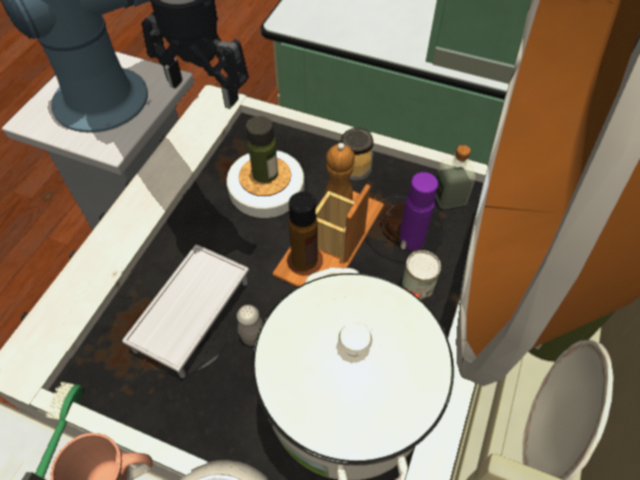

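View pics/side9.png

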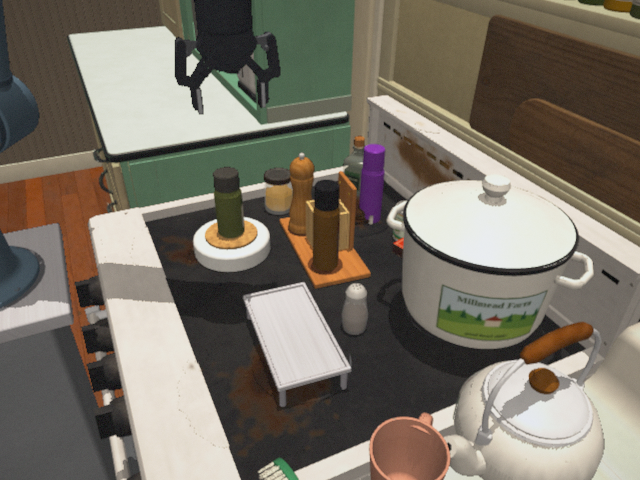

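The pictures show the mill at (340,160) and the tall jar at (301,235), both back on their inlays within about 1 mm. The short jar stands centred on the cork at (263,150), the honey jar and salt shaker are unmoved, and the gripper is clear of everything.

```bash
python3 -c "
from rig import r
print(r.close_job())"
```

```text
the job is handed in; nothing more can be done
None
```

The job is handed in at about 36 s: the short jar stands in the middle of the cork coaster, the mill and tall jar are back upright within about 2 mm of their starting spots, and the honey jar and salt shaker were not moved.

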